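# Bring the tall tube round to the code reader

### The arm

A 7-joint arm with a two-finger parallel gripper is mounted at the origin on the work surface. World frame = base frame: x ahead of the robot, y to its left, z up, the work surface at z = 0. Lengths are in mm, angles in rad, forces in N, time in s.
With the tool pointing down it reaches from about 350 to 900 mm from the base axis. Payload 19.9 kg.
Tool frame: the origin (TCP) lies at the very end of the fingers, on their centre line; the grasp point (between the pads) lies 19 mm behind it (grasp_offset is the distance from the TCP to the grasp point, in mm); y points along the fingers, z is the direction in which the jaws open and shut, and the axes are right-handed (so a half turn about y gives the same grasp; the last joint's range is limited). The gripper opens to 94 mm and grips with 3 to 60 N. Pads are 16 mm wide; open, the fingers measure 119 mm over their backs; the gripper's body (75 mm by 177 mm) begins 78 mm behind the grasp point.
Start: joints at [-1.188, 0.417, -0.01, 1.614, 0.005, 1.111, -0.053], TCP at [257.574, 569.433, 205.425] pointing down, gripper open.
Joint ranges: [-2.81, 2.81], [-0.39, 2.02], [-1.27, 1.25], [0.06, 2.57], [-1.19, 4.33], [0.19, 2], [-2.82, 2.82]. Speed limits (rad/s): [1.89, 1.89, 2.39, 2.39, 3.01, 3.01, 3.01].

### API

Orientations are given as [roll, pitch, yaw] about the fixed x, y, z axes, in that order (R = Rz(yaw) Ry(pitch) Rx(roll)).
In Python, from plant import * gives the robot as it stands.
- The arm moves only by the shell command python3 -m crank 'ROWS' [OPENING]. ROWS is a JSON object of lists of equal length, an entry for each row: "xyz": the shift along the tool's x, y, z in mm, a list of three; "spin": the turn about the tool's y in rad. In form: {"xyz": [[x, y, z], ...], "spin": [spin, ...]}. A call has 1 to 20 rows; each row is the pose to reach, as a shift and turn from the pose commanded when the call began, along the tool's axes at that moment; what a row does not reach only later rows make up. A row lasts 1/12 s, in which the tool goes at most 41.7 mm and 7.16 degrees, less where a joint would pass 70% of its speed; a pose out of reach is approached as far as the arm can. A call with a gripper value outside its range is refused whole. OPENING is the opening in per cent of the stroke, from 0 (shut) to 100 (fully open), set as the call begins (- or left out, the last holds). The fingers move at their own pace and stop on an object; the grip force is fixed at half the most. Time passes only in rows, so rows that repeat a pose let the fingers close. It gives the time, the measured TCP pose, the force and the opening at its end, in the units of the state.
- read_state(): the state, without advancing time (a new reading comes with each control period).
- capture(name): name is "side" or "top"; returns the picture (420x560x3 uint8, red, green, blue); there is no depth.
- camera_params(name): a dict with "fx", "fy", "cx", "cy" (pixels), "extrinsics" (4x4, takes a point from camera to world coordinates). Camera axes: x right, y down, z forward; pixel columns grow to the right and rows downward; lengths in mm; the calibration is good to about 2 mm. A picture is of the moment at which its call begins. camera_params takes no time and is no camera call.
- close_job(): hands the job in, once; it reports no verdict.
The state is a dict: "clock": time; "joint_positions": joint angles; "joint_velocities": joint speeds; "joint_torque": joint torques, N m; "tool_pos": TCP position; "tool_rot": TCP orientation; "ft_force": force on the tool from outside, world axes, zero at the start; "torque": the same for the moment, N m; "gripper_width": opening from 0.0 (shut) to 1.0 (fully open).
Only numpy, scipy, OpenCV 4.12 (cv2) and the standard library are available. Lean on these libraries where they do the work, as an engineer would, in place of code of your own. Each camera call takes 0.05 s, during which the arm holds its last target.

### The job

Push on an arm of the tube carousel with a fingertip to turn it until the one tall tube in its cups stands in front of the middle of the code reader's window, and leave it there. Then, with the tube in place, press the button on top of the reader fully down and let it go. Work by pushing only: do not touch, lift or tip the tube or the vials in the carousel, and leave everything else on the bench where it is.

Things in the scene. Friction and masses are not known exactly. Their poses are not given: they have to be found in the camera images.
- carousel: grey plastic carousel, turns either way (over half a turn) about a vertical axle, about 1 N at an arm; stays where left, no detents. Origin on the axle, 14 mm above the table, z up. Four straight arms along its own +x, +y, -x, -y, 12 mm wide, 24 to 40 mm above the table, their sides free from 29 mm (hub) to 86 mm from the axle. Each ends in a cup; three hold a tube or vial, one is empty
- axle (a point): top of the fixed 48 mm dark steel cap over the carousel's middle, on the axle, 47 mm above the table (a 3 mm screw head stands on it). Cups of the carousel: round, 27 mm outside, 19 mm inside, centred 100 mm from the axle, rim 44 mm and inner floor 20 mm above the table. Below the arms is a fixed round foot, radius 72 mm, 10 mm thick
- tube: the tall tube: clear plastic, red cap, 16 mm thick (cap 18 mm), 70 mm tall, standing loosely in one of the carousel's cups, its top 90 mm above the table, with a paper band. Origin at the centre of its underside, z up
- vial_a: short vial with a red cap, 16 mm thick, 40 mm tall, in another cup (top 60 mm above the table); origin at the centre of its underside, z up
- vial_b: second short vial, the same as vial_a, in a third cup; origin at the centre of its underside, z up
- window (a point): where the tall tube is to stand: in front of the middle of the reader's window, 100 mm from the axle, 20 mm above the table (height of the cup floors). +y points from the axle to the reader, a white box fixed beside the carousel, 84 mm wide, 66 mm deep, 75 mm tall, its window face 28 mm beyond this point; a thin dark line on the foot and on the reader's top marks its middle
- read_button (a joint): travel of the reader's round black push button, 28 mm across, on top of the reader: 0 up, 0.006 m fully down; pressed straight down, spring return, about 4 N fully down
- read_button_top (a point): centre of the button's top face, 68 mm beyond the window point, the highest point of the reader
- rack: white foam rack of red-capped tubes, 150 x 220 x 75 mm, off to the left; leave alone
- bottle: white bottle, 68 mm across, 150 mm tall; leave alone
- tip_box: grey box with a clear lid, 80 x 120 x 56 mm; leave alone
- beaker: clear open beaker, 52 mm across, 60 mm tall, beside the reader on the robot's side; leave alone
- spare: small white foam block, 46 x 46 x 30 mm, with one red-capped tube stuck in it (66 mm tall in all), beside the reader on the far side; leave alone
- carton: cardboard carton, 120 x 200 x 70 mm, off to the right; leave alone

How it is judged:
By the outcome, as a careful person would: the job done as asked, in the order asked, and still so for the second after the job is handed in, with the robot touching nothing.
It also fails if it takes over 53 s, if anything falls off the work surface, if the arm or the gripper's body presses on something with over 40 N, if the wrist force passes 120 N, or if a joint passes its speed limit or range.

## Working session

There is one attempt and no reset: what is moved stays moved. The work goes in short steps, Python scripts to look and compute and a shell command to move; the robot and the scene stay as the last step left them, time stands still between calls to the robot, and variables do not carry over. Pictures are saved under pics/ and viewed, and the job is handed in when it is done.

```bash
ls; mkdir -p pics; python3 - <<'E'
from plant import *
import cv2
print(read_state())
for n in ("side","top"):
    im=capture(n); cv2.imwrite(f"pics/{n}0.png",im[:,:,::-1]); p=camera_params(n); print(n,p)
E
```

```text
pics
{'clock': 0.0, 'joint_positions': array([-1.18747142,  0.41797604, -0.01032343,  1.6141671 ,  0.00470906,
        1.11065803, -0.05299751]), 'joint_velocities': array([ 9.74536628e-04, -4.56575107e-05,  4.87611005e-06, -5.76883368e-04,
       -2.35337563e-04,  4.81403161e-04, -1.81161716e-03]), 'joint_torque': array([ 1.18532007e-03, -8.51234007e+01,  6.39216788e-01, -4.25983536e+01,
       -4.88199200e-02,  1.86945201e-02,  1.13378999e-04]), 'tool_pos': array([257.45353183, 569.11258538, 204.8268671 ]), 'tool_rot': array([-1.57197764e+00, -8.91619774e-05, -4.24791447e-01]), 'ft_force': array([ 0.09451812,  0.48582264, -0.55369129]), 'torque': array([-0.00241433, -0.01336999,  0.02288029]), 'gripper_width': 0.9987877341835796}
side {'fx': 416.8250910473337, 'fy': 416.8250910473337, 'cx': 281.03989218852746, 'cy': 210.96761667764457, 'extrinsics': array([[ 9.89122171e-01, -1.00258185e-01,  1.07636554e-01,
         4.39389525e+02],
       [-1.47090168e-01, -6.67439339e-01,  7.29992610e-01,
        -8.20599673e+02],
       [-1.34686358e-03, -7.37884154e-01, -6.74926041e-01,
         8.26428728e+02],
       [ 0.00000000e+00,  0.00000000e+00,  0.00000000e+00,
         1.00000000e+00]])}
top {'fx': 392.86761502119003, 'fy': 392.86761502119003, 'cx': 276.6989253771624, 'cy': 211.44901811738137, 'extrinsics': array([[-2.64984845e-02, -9.97948778e-01,  5.82757842e-02,
         4.73051025e+02],
       [-9.99079168e-01,  2.44705142e-02, -3.52421539e-02,
        -2.32099789e+01],
       [ 3.37438260e-02, -5.91559857e-02, -9.97678267e-01,
         1.05261353e+03],
       [ 0.00000000e+00,  0.00000000e+00,  0.00000000e+00,
         1.00000000e+00]])}
```

View pics/side0.png

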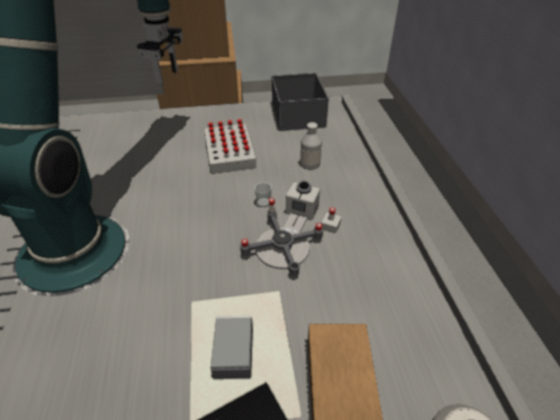

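View pics/top0.png

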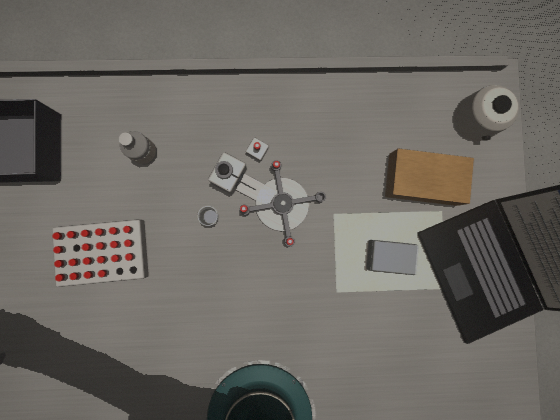

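```bash
python3 - <<'E'
import cv2
a=cv2.imread("pics/top0.png")[130:260,190:340]; cv2.imwrite("pics/topz.png",cv2.resize(a,None,fx=5,fy=4.6,interpolation=cv2.INTER_CUBIC)) if 0 else cv2.imwrite("pics/topz.png",cv2.resize(a,None,fx=4.6,fy=4.6,interpolation=cv2.INTER_CUBIC))
a=cv2.imread("pics/side0.png")[170:280,225:355]; cv2.imwrite("pics/sidez.png",cv2.resize(a,None,fx=5,fy=5,interpolation=cv2.INTER_CUBIC))
E
```

```text
(no output)
```

View pics/topz.png

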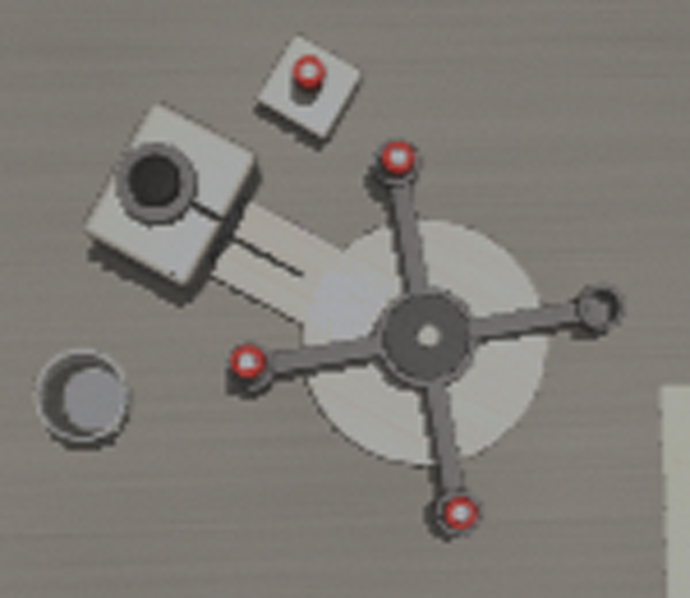

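View pics/sidez.png

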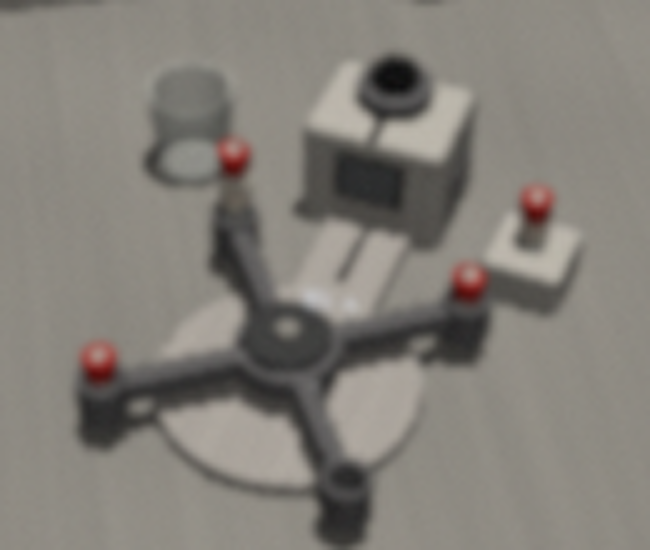

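```bash
cat > h.py <<'E'
from plant import *
import numpy as np, cv2
P={n:camera_params(n) for n in("side","top")}
def ray(n,u,v):
    p=P[n];E=p["extrinsics"];d=np.array([(u-p["cx"])/p["fx"],(v-p["cy"])/p["fy"],1.]);return E[:3,3],E[:3,:3]@d
def at(n,u,v,z):
    o,d=ray(n,u,v);return o+d*(z-o[2])/d[2]
def proj(n,X):
    p=P[n];E=p["extrinsics"];c=E[:3,:3].T@(np.array(X,float)-E[:3,3]);return p["fx"]*c[0]/c[2]+p["cx"],p["fy"]*c[1]/c[2]+p["cy"]
def tri(a,b):
    o1,d1=ray("top",*a);o2,d2=ray("side",*b)
    A=np.stack([d1,-d2],1);s=np.linalg.lstsq(A,o2-o1,rcond=None)[0]
    p,q=o1+s[0]*d1,o2+s[1]*d2;return (p+q)/2,np.linalg.norm(p-q)
tz=lambda u,v:(190+(u+.5)/4.6-.5,130+(v+.5)/4.6-.5)
sz=lambda u,v:(225+(u+.5)/5-.5,170+(v+.5)/5-.5)
E
python3 - <<'E'
from h import *
np.set_printoptions(precision=1,suppress=True)
T={'axle':((429,336),(288,327),50),'tall':((246,360),(234,153),90),'va':((398,158),(469,276),60),'vb':((460,513),(98,356),60),'empty':((600,308),(347,480),44),'btn':((155,181),(394,75),85),'beaker':((82,396),(190,85),60),'spare':((308,72),(537,200),66)}
for k,(a,b,z) in T.items(): print(k,at("top",*tz(*a),z),at("side",*sz(*b),z),tri(tz(*a),sz(*b)))
print('line',at("top",*tz(302,274),10),at("top",*tz(192,203),75),at("top",*tz(240,236),75))
for c in [(160,102),(258,158),(182,283),(87,228)]: print('rd',at("top",*tz(*c),75))
E
```

```text
axle [553.8 -75.   50. ] [552.6 -72.7  50. ] (array([552.9, -74.9,  52.3]), np.float64(1.3510581179472978))
tall [540.1  24.9  90. ] [537.5  22.3  90. ] (array([539. ,  25.1,  87.5]), np.float64(2.4426062756255695))
va [652.4 -60.   60. ] [650.8 -59.5  60. ] (array([651.5, -59.9,  60.5]), np.float64(1.5807258359829788))
vb [455.2 -88.9  60. ] [453.1 -88.3  60. ] (array([454.2, -88.8,  60.5]), np.float64(2.1053168318285884))
empty [ 567.8 -172.1   44. ] [ 566.4 -173.8   44. ] (array([ 567.3, -172.3,   42.2]), np.float64(1.2863184469593059))
btn [638.   71.9  85. ] [636.5  81.3  85. ] (array([635.4,  71.2,  93.5]), np.float64(2.3136853402267743))
beaker [524.6 116.3  60. ] [524.  120.3  60. ] (array([524. , 115.8,  63.6]), np.float64(0.8175688116319291))
spare [700.2 -11.4  66. ] [698.1 -13.2  66. ] (array([699.6, -11.3,  64.3]), np.float64(1.7718645325514315))
line [594.8  -4.5  10. ] [627.3  53.1  75. ] [608.7  27.5  75. ]
rd [683.1  69.4  75. ]
rd [651.2  16.8  75. ]
rd [583.8  59.4  75. ]
rd [614.9 110.   75. ]
```

```bash
python3 -m crank '{"xyz":[[10,0,-8],[30,0,-25],[60,0,-50],[90,0,-74],[120,0,-99],[150,0,-124],[180,0,-149],[210,0,-174],[240,0,-198],[270,0,-223],[300,0,-248],[330,0,-273],[360,0,-298],[390,0,-322],[420,0,-347],[450,0,-372],[480,0,-397],[510,0,-422],[540,0,-446],[565,0,-467]],"spin":[0,0,0,0,0,0,0,0,0,0,0.1,0.1,0.1,0.1,0.1,0.1,0.1,0.1,0.1,0.1]}' 0; python3 -c "
from plant import *
s=read_state();print(s['tool_pos'],s['tool_rot'],s['gripper_width'],s['ft_force'])"
```

```text
clock: 1.77
tool_pos: [579.9, -92.3, 205.4]
tool_rot: [-1.571, -0.0, -0.526]
ft_force: [0.1, 1.2, -0.4]
gripper_width: 0.003
[579.87915359 -92.25897595 205.41113967] [-1.57110531e+00 -1.29119546e-04 -5.26229833e-01] 0.0025149222190044055 [ 0.09242615  1.16417989 -0.36883551]
```

```bash
python3 -m crank '{"xyz":[[13,0,-8],[26,0,-15],[38,0,-22],[38,20,-22],[38,50,-22],[38,80,-22],[38,100,-22],[38,110,-22],[38,110,-22],[38,110,-22]],"spin":[0,0,0,0,0,0,0,0,0,0]}'; python3 - <<'E'
from h import *
for n in P:
    im=capture(n)
    a=im[150:260,210:360] if n=="top" else im[150:300,200:400]
    cv2.imwrite(f"pics/{n}1.png",cv2.resize(a[:,:,::-1],None,fx=4,fy=4,interpolation=cv2.INTER_CUBIC))
s=read_state();print(s['tool_pos'],s['tool_rot'])
E
```

```text
clock: 2.6
tool_pos: [601.9, -127.3, 96.1]
tool_rot: [-1.571, -0.0, -0.525]
ft_force: [-1.5, 0.4, 0.8]
gripper_width: 0.005
[ 602.52828182 -127.32977758   97.05025881] [-1.57006764 -0.00192577 -0.5248352 ]
```

View pics/side1.png

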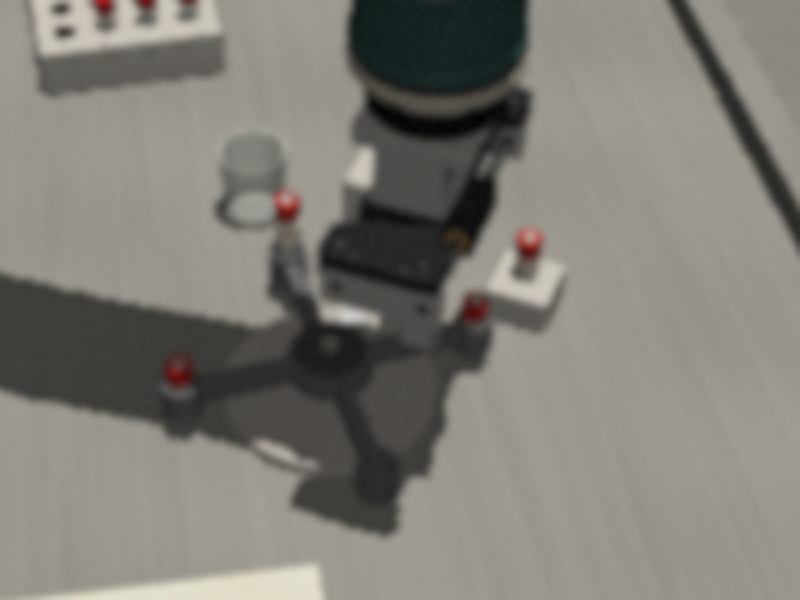

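View pics/top1.png

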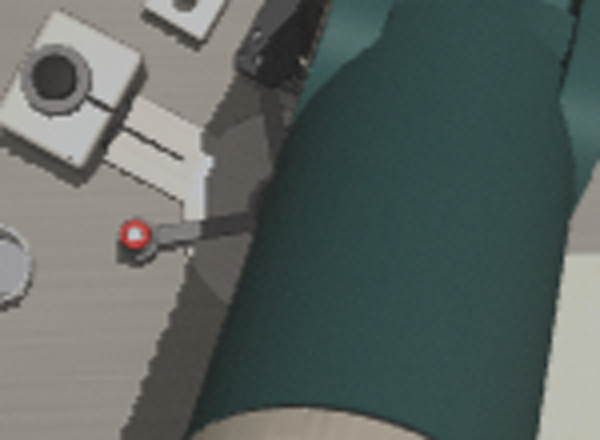

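```bash
python3 - <<'E'
from h import *
s=read_state();print(s['clock'],s['tool_pos'],s['tool_rot'])
t=np.array(s['tool_pos'])
for h in (0,19,50,97,150):
    u,v=proj("side",t+[0,0,h]);print(h,(u-200)*4,(v-150)*4, proj("top",t+[0,0,h]))
yaw=-.525;X=np.array([np.cos(yaw),np.sin(yaw),0]);Z=np.array([-np.sin(yaw),np.cos(yaw),0])
for a in(-8,8):
  for b in(-12.5,12.5):
    u,v=proj("side",t+a*X+b*Z);print((u-200)*4,(v-150)*4)
print([( (proj("side",p)[0]-200)*4,(proj("side",p)[1]-150)*4) for p in [(567,-172,44),(651,-60,60)]])
E
```

```text
2.7 [ 602.52828182 -127.32977758   97.05025881] [-1.57006764 -0.00192577 -0.5248352 ]
0 423.24285671338794 340.9053526735146 (np.float64(304.5374935662619), np.float64(180.80672629830366))
19 424.46700559566693 318.84274610058424 (np.float64(305.3619246649913), np.float64(179.72549018987047))
50 426.5329259347491 281.6090498468001 (np.float64(306.7804085087502), np.float64(177.865157709127))
97 429.83861640828695 222.03120811093538 (np.float64(309.1238692785735), np.float64(174.7917239110391))
150 433.8413700072517 149.89032791184286 (np.float64(312.09002763621334), np.float64(170.90162621269423))
403.97998104289036 351.20636574707726
417.60753058512796 323.92577500272193
428.9987453803474 358.2481925483819
442.2649835503139 330.7330824171971
[(np.float64(376.5020153852397), np.float64(460.05972898622963)), (np.float64(474.04593601720444), np.float64(299.68470643786236))]
```

```bash
python3 -m crank '{"xyz":[[0,15,0],[0,35,0],[0,55,0],[0,66,0],[0,72,0],[0,73,0],[0,73,0],[0,73,0]],"spin":[0,0,0,0,0,0,0,0]}'; python3 - <<'E'
from h import *
im=capture("side");a=im[170:280,225:355]
cv2.imwrite("pics/side2.png",cv2.resize(a[:,:,::-1],None,fx=5,fy=5,interpolation=cv2.INTER_CUBIC))
E
```

```text
clock: 3.37
tool_pos: [602.4, -127.2, 23.6]
tool_rot: [-1.57, -0.001, -0.525]
ft_force: [-0.1, -0.5, 0.4]
gripper_width: 0.005
```

View pics/side2.png

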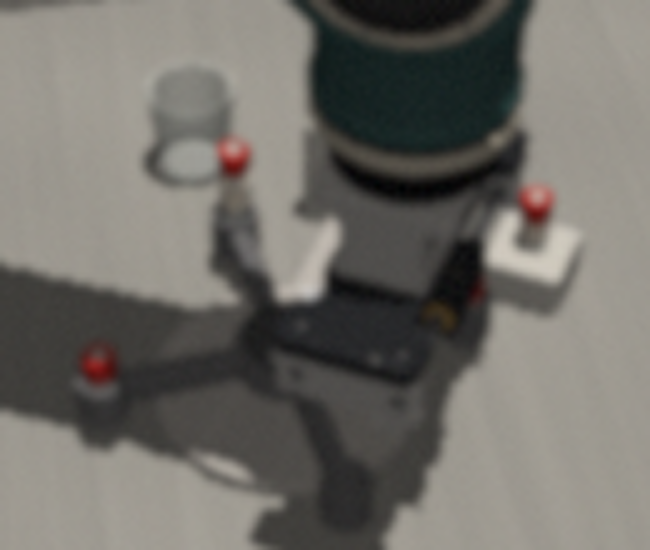

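```bash
python3 - <<'E'
from h import *
s=read_state();t=np.array(s['tool_pos'])
im=capture("side")[130:290,200:380][:,:,::-1]
im=cv2.convertScaleAbs(cv2.resize(im,None,fx=4,fy=3.7*4/3.7,interpolation=cv2.INTER_CUBIC)[:590],alpha=2.2,beta=10)
yaw=-.525;X=np.array([np.cos(yaw),np.sin(yaw),0]);Z=np.array([-np.sin(yaw),np.cos(yaw),0])
def d(p):u,v=proj("side",p);return int((u-200)*4),int((v-130)*4)
def box(w,h,z,c):
    q=[d(t+a*w*X+b*h*Z+[0,0,z]) for a,b in((-1,-1),(1,-1),(1,1),(-1,1))]
    cv2.polylines(im,[np.array(q)],True,c,1)
box(8,12.5,0,(0,255,0));box(8,12.5,50,(0,255,0));box(37.5,88,97,(0,0,255));box(88,37.5,97,(255,0,0))
cv2.imwrite("pics/side3.png",im)
E
```

```text
(no output)
```

View pics/side3.png

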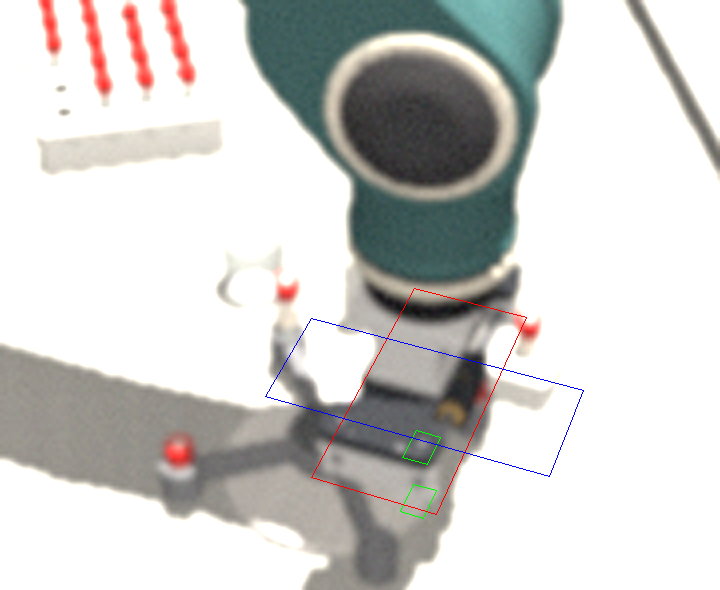

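```bash
python3 -m crank '{"xyz":[[-2,0,-1],[-6,0,-4],[-10,0,-6.5],[-13,0,-8.5],[-16,0,-10.5],[-19,0,-12.5],[-22,0,-14.5],[-25,0,-16.5],[-28,0,-18.5],[-31,0,-20.5],[-34,0,-22.5],[-37,0,-24.5],[-39.5,0,-26],[-42,0,-28],[-44,0,-29],[-46,0,-30.5],[-47,0,-31],[-47.5,0,-31.5],[-48,0,-31.8],[-48,0,-31.8]],"spin":[0,0,0,0,0,0,0,0,0,0,0,0,0,0,0,0,0,0,0,0]}'; python3 - <<'E'
from h import *
for n in P:
    im=capture(n)
    a=im[130:260,190:340] if n=="top" else im[170:280,225:355]
    f=4.6 if n=="top" else 5
    cv2.imwrite(f"pics/{n}4.png",cv2.resize(a[:,:,::-1],None,fx=f,fy=f,interpolation=cv2.INTER_CUBIC))
E
```

```text
clock: 5.13
tool_pos: [544.2, -130.5, 22.5]
tool_rot: [-1.571, 0.0, -0.525]
ft_force: [-0.1, -0.6, 0.2]
gripper_width: 0.005
```

View pics/side4.png

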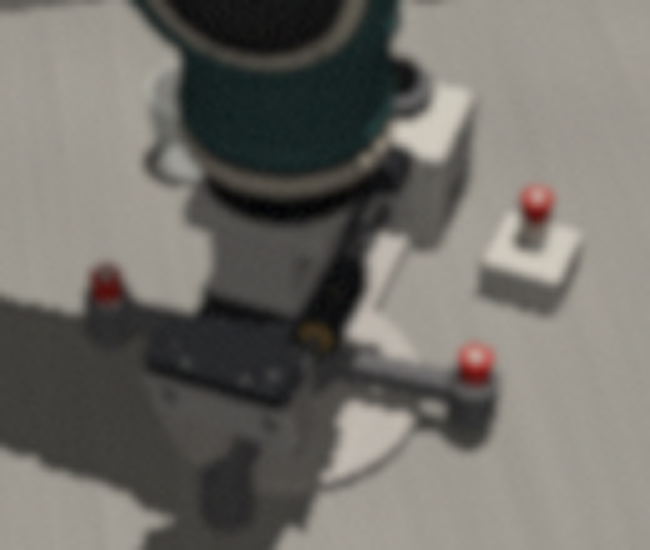

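View pics/top4.png

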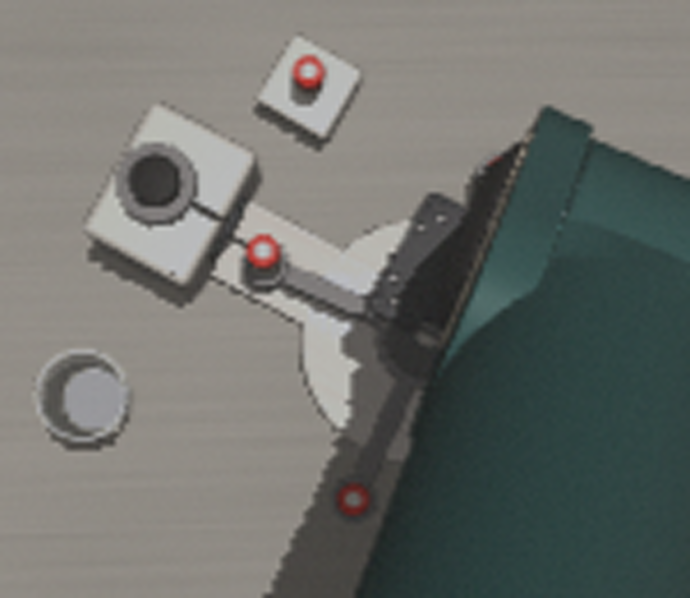

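```bash
python3 - <<'E'
from h import *
ax=np.array([553.2,-74.3])
def ang(p): return p[:2].round(1),np.linalg.norm(p[:2]-ax).round(1),np.degrees(np.arctan2(*(p[:2]-ax)[::-1])).round(1)
T=lambda u,v,z:ang(at("top",*tz(u,v),z));S=lambda u,v,z:ang(at("side",*sz(u,v),z))
print('tall',T(263,250,90),'before',T(246,360,90)); print('vb',T(353,499,60),'before',T(460,513,60)); print('va',S(475,358,60),'before',S(469,276,60)); print('vbs',S(107,275,60),S(98,356,60))
print('btn',T(155,181,91))
E
```

```text
tall (array([598.8,  14.6]), np.float64(99.9), np.float64(62.8)) before (array([540.1,  24.9]), np.float64(100.1), np.float64(97.5))
vb (array([464.4, -30.4]), np.float64(99.0), np.float64(153.7)) before (array([455.2, -88.9]), np.float64(99.1), np.float64(-171.5))
va (array([ 641.2, -117.9]), np.float64(98.2), np.float64(-26.4)) before (array([650.8, -59.5]), np.float64(98.7), np.float64(8.6))
vbs (array([462.6, -30.5]), np.float64(100.6), np.float64(154.2)) (array([453.1, -88.3]), np.float64(101.0), np.float64(-172.0))
btn (array([637. ,  71.3]), np.float64(168.0), np.float64(60.1))
```

```bash
python3 - <<'E'
import cv2
a=cv2.imread("pics/top0.png")[148:222,205:300]; cv2.imwrite("pics/rz.png",cv2.convertScaleAbs(cv2.resize(a,None,fx=8,fy=8,interpolation=cv2.INTER_CUBIC),alpha=1.3))
a=cv2.imread("pics/side0.png")[178:250,260:340]; cv2.imwrite("pics/rs.png",cv2.convertScaleAbs(cv2.resize(a,None,fx=8,fy=8,interpolation=cv2.INTER_CUBIC),alpha=1.3))
E
```

```text
(no output)
```

View pics/rz.png

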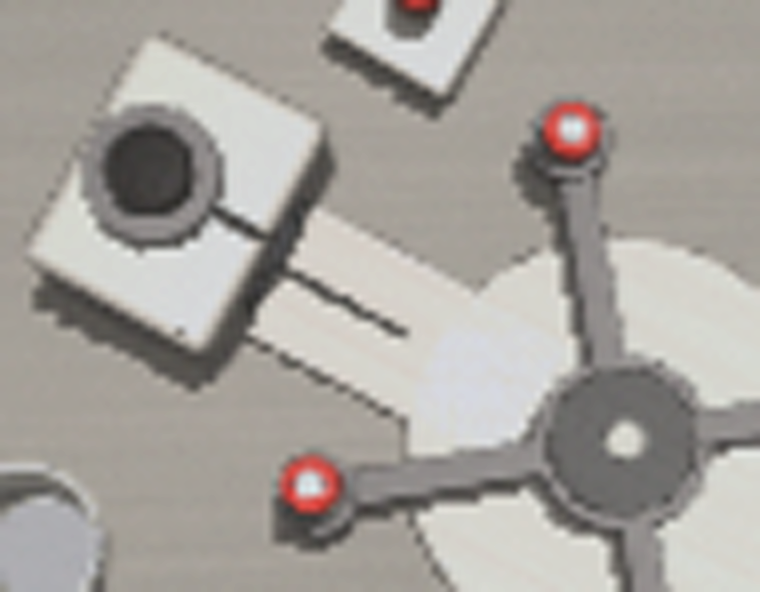

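View pics/rs.png

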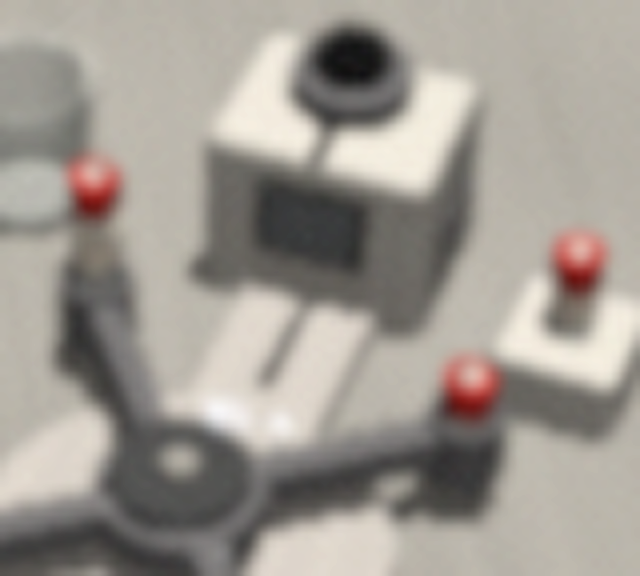

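```bash
cat > fit.py <<'E'
from h import *
from scipy.optimize import least_squares
cz=lambda ox,oy:(lambda u,v:np.array((ox+(u+.5)/8-.5,oy+(v+.5)/8-.5)))
C={"top":cz(205,148),"side":cz(260,178)}
B=[-42,42,128,194]
F={"top":[((42,194,75),(155,37)),((42,128,75),(326,127)),((-42,128,75),(205,352)),((-42,194,75),(32,250)),((0,0,50),(626,438)),((0,168,'b'),(148,173)),((0,None,10),(405,333)),((0,None,10),(300,275)),((0,128,75),(265,238))],
"side":[((-42,128,75),(210,132)),((42,128,75),(430,196)),((42,194,75),(482,88)),((-42,194,75),(273,35)),((0,0,50),(180,458)),((0,168,'b'),(352,55)),((0,None,10),(265,382)),((0,None,10),(308,305)),((0,128,75),(318,165)),((42,128,0),(405,332))]}
G={"top":[(90,0,90,(310,485)),(0,0,60,(572,130))],"side":[(90,0,90,(93,178)),(0,0,60,(470,372))]}
def run(names):
    def res(q):
        ax,ay,th,ph,hb=q[:5];r=[]
        u=np.array([np.cos(th),np.sin(th)]);x=np.array([u[1],-u[0]])
        for n in names:
            for (a,b,z),px in F[n]:
                z=hb if z=='b' else z
                if b is None:
                    X=at(n,*C[n](*px),z)[:2]-[ax,ay]; r.append(X@x/2.2); continue
                w=np.array([ax,ay])+a*x+b*u; r+=list(np.array(proj(n,(*w,z)))-C[n](*px))
            for k,_,z,px in G[n]:
                a=ph+np.radians(k); r+=list(np.array(proj(n,(ax+100*np.cos(a),ay+100*np.sin(a),z)))-C[n](*px))
        return r
    s=least_squares(res,[553,-74,1.05,.14,90],loss='soft_l1');return s
for n in (["top"],["side"],["top","side"]):
    s=run(n);q=s.x;print(n,q[:2].round(2),np.degrees(q[2:4]).round(2),'need',np.degrees(q[3]+np.pi/2-q[2]).round(2),q[4].round(1),s.cost.round(2)); 
    if len(n)<2: print(np.round(s.fun,1))
E
python3 fit.py
```

```text
['top'] [554.   -74.83] [60.15  8.52] need 38.37 88.3 3.83
[-0.8 -1.9  1.  -0.7 -0.1  0.5 -1.8  0.7 -0.   0.3  0.5 -0.3  0.1  0.3
  0.5  0.1  0.1  0.   0.1 -0.1]
['side'] [551.82 -73.36] [59.92  8.79] need 38.87 93.0 5.26
[-1.   0.3  0.1 -0.4  0.9 -1.1 -0.7 -1.2 -0.1  0.4  0.4  0.  -0.2  0.
 -0.4 -0.2  1.8  2.3 -0.3 -0.3 -0.1  0.4]
['top', 'side'] [552.82 -74.4 ] [60.06  8.61] need 38.55 93.4 10.86
```

```bash
python3 -m crank '{"xyz":[[-0.5,0,0],[-1,0,0],[-1.5,0,0],[-2,0,0],[-2.4,0,0],[-2.7,0,0],[-3,0,0],[-3,0,0],[-3,0,0]],"spin":[0,0,0,0,0,0,0,0,0]}'; cat > look.py <<'E'
import sys
from h import *
k=sys.argv[1]
o=[]
for n in P:
    im=capture(n); cv2.imwrite(f"pics/{n}{k}_raw.png",im[:,:,::-1])
    a=im[130:260,190:340] if n=="top" else im[170:280,225:355]
    f=2.6
    o.append(cv2.resize(a[:,:,::-1],(400,int(400*a.shape[0]/a.shape[1])),interpolation=cv2.INTER_CUBIC))
h=max(i.shape[0] for i in o)
cv2.imwrite(f"pics/both{k}.png",np.hstack([cv2.copyMakeBorder(i,0,h-i.shape[0],0,0,0) for i in o]))
def cap(n,X,rad=9):
    im=cv2.imread(f"pics/{n}{k}_raw.png").astype(float)
    r=im[:,:,2]-np.maximum(im[:,:,0],im[:,:,1]); u,v=proj(n,X)
    m=np.zeros(r.shape,np.float32); cv2.circle(m,(round(u),round(v)),rad,1,-1); w=np.clip(r-20,0,None)*m
    if w.sum()<200:return None
    w=cv2.morphologyEx((w>15).astype(np.uint8),cv2.MORPH_CLOSE,np.ones((5,5)));yy,xx=np.nonzero(w); return xx.mean(),yy.mean()
A={"top":(554,-74.83),"side":(551.82,-73.36)}
g=np.radians(float(sys.argv[2]))
for n in P:
    for nm,d,z in(("tall",0,85),("va",-90,55),("vb",90,55)):
        a=g+np.radians(d);X=(552.8+100*np.cos(a),-74.4+100*np.sin(a),z);c=cap(n,X)
        if c is None: continue
        w=at(n,*c,z)[:2]-A[n];print(n,nm,np.round(c,1),np.round(np.linalg.norm(w),1),round(np.degrees(np.arctan2(w[1],w[0]))-d,2))
E
python3 look.py 5 62; sed -n 1,1p look.py >/dev/null
```

```text
clock: 5.98
tool_pos: [541.6, -128.9, 22.5]
tool_rot: [-1.571, 0.0, -0.525]
ft_force: [0.0, -0.9, 0.1]
gripper_width: 0.003
side va [319.3 243.3] 100.0 62.07
side vb [246.7 226.3] 96.9 64.84
top tall [246.9 183.1] 101.2 61.98
top vb [264.6 237.5] 100.6 61.01
```

View pics/both5.png

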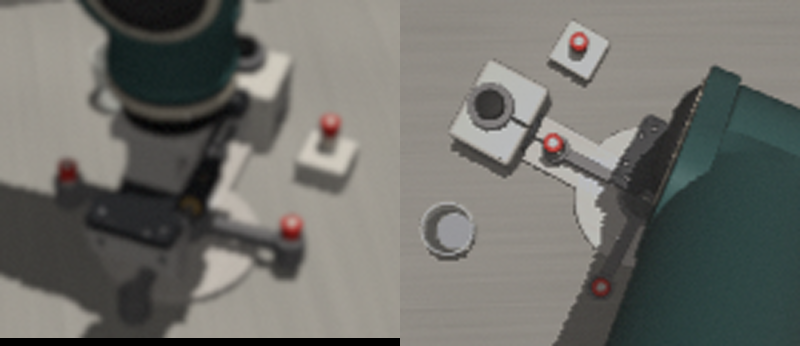

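```bash
cp pics/top0.png pics/top0_raw.png; cp pics/side0.png pics/side0_raw.png; sed 's/^    im=capture(n); cv2.imwrite.*$/    im=cv2.imread(f"pics\/{n}{k}_raw.png")[:,:,::-1]/' look.py > look0.py; python3 look0.py 0 98.5; echo; python3 look0.py 5 62
```

```text
side tall [271.3 201. ] 99.3 98.27
side va [318.4 225.8] 100.8 98.54
side vb [244.3 241.7] 99.6 -262.28
top tall [243.4 208. ] 100.2 98.05
top va [276.  163.8] 100.9 98.51
top vb [289.8 241. ] 99.7 -261.48

side va [319.3 243.3] 100.0 62.07
side vb [246.7 226.3] 96.9 64.84
top tall [246.9 183.1] 101.2 61.98
top vb [264.6 237.5] 100.6 61.01
```

```bash
python3 -m crank '{"xyz":[[-0.4,0,0],[-0.8,0,0],[-1.2,0,0],[-1.5,0,0],[-1.8,0,0],[-1.8,0,0],[-1.8,0,0]],"spin":[0,0,0,0,0,0,0]}'; python3 look.py 6 60.5
python3 -m crank '{"xyz":[[2,0,0],[8,0,0],[18,0,0],[30,0,0],[36,0,0],[38,-5,0],[38,-30,0],[38,-65,0],[38,-100,0],[38,-130,0],[38,-150,0],[38,-160,0]],"spin":[0,0,0,0,0,0,0,0,0,0,0,0]}'
```

```text
clock: 6.67
tool_pos: [540.1, -128.0, 22.5]
tool_rot: [-1.571, 0.0, -0.525]
ft_force: [-0.5, -0.9, -1.0]
gripper_width: 0.004
side va [318.9 244.2] 100.2 60.1
side vb [247.  225.5] 97.3 62.98
top tall [247.7 182.1] 100.5 60.21
top vb [263.9 236.9] 100.2 59.71
clock: 7.77
tool_pos: [573.9, -147.4, 185.7]
tool_rot: [-1.569, -0.003, -0.525]
ft_force: [-0.0, -0.4, -0.3]
gripper_width: 0.006
```

```bash
python3 -m crank '{"xyz":[[-8,0,7],[-25,0,23],[-50,0,46],[-75,0,69],[-100,0,92],[-125,0,115],[-150,0,138],[-175,0,161],[-200,0,184],[-225,0,207],[-250,0,230],[-275,0,253],[-295,0,271],[-306,0,281],[-306,0,281],[-306,0,281]],"spin":[0,0,0,0,0,0,0,0,0,0,0,0,0,0,0,0]}';python3 look.py 7 60
```

```text
clock: 9.1
tool_pos: [447.7, 249.8, 181.1]
tool_rot: [-1.573, 0.001, -0.523]
ft_force: [1.0, -1.4, 0.5]
gripper_width: 0.005
side tall [295.2 201.2] 100.6 60.53
side va [318.9 244.2] 100.2 60.1
side vb [247.  223.8] 100.0 59.57
top tall [247.6 182. ] 100.9 60.16
top va [301.3 168. ] 100.6 60.32
top vb [264.1 236.8] 99.7 59.85
```

View pics/both7.png

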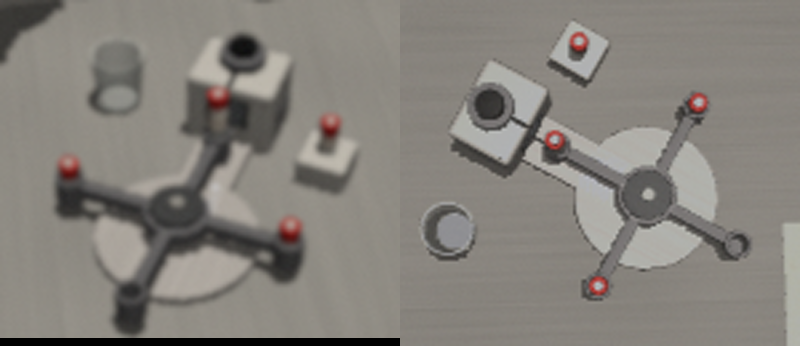

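```bash
python3 - <<'E'
import cv2,numpy as np
a=cv2.imread("pics/top7_raw.png")[148:218,205:300]; a=cv2.convertScaleAbs(cv2.resize(a,None,fx=8,fy=8,interpolation=cv2.INTER_CUBIC),alpha=1.3)
from h import *
ax=np.array([554,-74.83]);th=np.radians(60.15);u=np.array([np.cos(th),np.sin(th)]);x=np.array([u[1],-u[0]])
q=lambda p:tuple(int(round(t)) for t in (np.array(proj("top",p))-[205,148]+.5)*8)
def L(s,e,z,c,o=0): cv2.line(a,q((*(ax+s*u+o*x),z)),q((*(ax+e*u+o*x),z)),c,1)
L(75,128,10,(255,0,0)); L(128,155,75,(255,0,0)); L(30,86,40,(0,255,0),6);L(30,86,40,(0,255,0),-6)
cv2.imwrite("pics/z7.png",a)
E
```

```text
(no output)
```

View pics/z7.png

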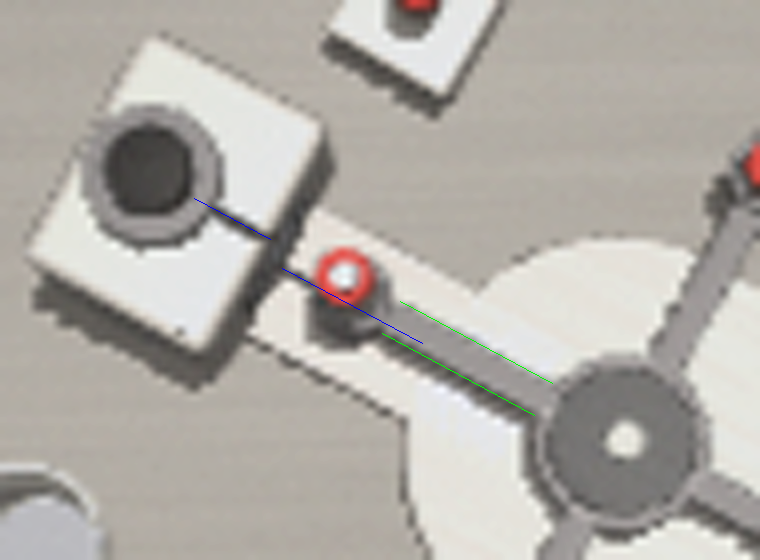

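```bash
python3 - <<'E'
from h import *
for k,base in(("7",60.1),("0",98.5)):
  g=cv2.cvtColor(cv2.imread(f"pics/top{k}_raw.png"),cv2.COLOR_BGR2GRAY).astype(np.float32)
  im3=cv2.imread(f"pics/top{k}_raw.png")
  for nm,d in(("tall",0),("va",-90),("vb",90),("empty",180)):
    th=np.radians(base+d);u=np.array([np.cos(th),np.sin(th)]);x=np.array([u[1],-u[0]])
    rr=np.arange(34,64,2.);oo=np.arange(-16,16.1,1.)
    pr=[]
    for o in oo:
        pts=np.array([proj("top",(*(np.array([554,-74.83])+r*u+o*x),40)) for r in rr],np.float32)
        pr.append(cv2.remap(g,pts[:,0].reshape(1,-1),pts[:,1].reshape(1,-1),cv2.INTER_LINEAR).mean())
    print(k,nm,np.round(pr).astype(int))
# dark line profiles
g=cv2.cvtColor(cv2.imread("pics/top0_raw.png"),cv2.COLOR_BGR2GRAY).astype(np.float32)
th=np.radians(60.15);u=np.array([np.cos(th),np.sin(th)]);x=np.array([u[1],-u[0]])
for z,rr in((10,np.arange(78,86,1.)),(10,np.arange(86,94,1.)),(10,np.arange(94,104,1.)),(75,np.arange(130,144,1.))):
    pr=[]
    oo=np.arange(-8,8.1,1)
    for o in oo:
        pts=np.array([proj("top",(*(np.array([554,-74.83])+r*u+o*x),z)) for r in rr],np.float32)
        pr.append(cv2.remap(g,pts[:,0].reshape(1,-1),pts[:,1].reshape(1,-1),cv2.INTER_LINEAR).mean())
    pr=np.array(pr);w=np.clip(np.median(pr)-8-pr,0,None);print(z,rr.mean(),(w*oo).sum()/w.sum(),pr.round().astype(int))
E
```

```text
7 tall [177 177 176 167 148 121 101  87  78  71  77  93 108 116 118 118 118 118
 119 119 121 128 143 159 171 175 176 176 176 176 176 176 176]
7 va [174 174 175 175 175 174 170 156 136 118 109 110 113 116 117 118 119 119
 120 119 121 129 145 160 169 173 175 175 176 176 175 175 175]
7 vb [175 175 175 175 175 175 174 173 169 161 146 130 121 119 120 120 119 118
 118 116 114 111 111 117 135 155 169 173 174 175 175 175 175]
7 empty [176 176 176 176 175 175 174 173 170 161 143 129 122 120 120 119 119 119
 119 117 109  94  79  72  77  87 101 119 142 162 172 175 175]
0 tall [163 163 163 163 161 148 124  99  80  70  70  82  98 107 109 109 109 109
 109 108 109 113 126 144 157 163 164 165 165 165 165 165 165]
0 va [163 163 163 162 154 137 116  97  80  73  79  92 101 106 108 109 109 109
 110 110 112 121 135 149 157 160 162 163 163 163 163 163 163]
0 vb [164 164 164 164 164 164 163 162 159 152 139 124 114 111 111 111 110 109
 108 106 102  93  80  72  76  89 107 127 147 160 164 163 163]
0 empty [164 164 164 164 164 164 164 163 158 145 127 115 110 109 109 109 110 110
 110 109 100  87  75  77  97 126 151 163 164 164 164 164 164]
10 81.5 -0.0995397160033066 [162 162 163 163 161 153 138 120 115 125 142 154 159 161 161 161 162]
10 89.5 -0.29324906733339307 [162 162 162 161 156 141 117  95  89 105 131 150 158 160 161 161 162]
10 98.5 -0.4738987772034098 [162 162 162 161 154 134 107  85  83 105 133 151 158 160 161 161 162]
75 136.5 -0.6084718298993024 [161 161 161 157 143 116  86  66  67  91 123 146 156 159 160 160 161]
```

```bash
python3 -m crank '{"xyz":[[8,0,-2],[25,0,-6],[50,0,-12],[75,0,-18],[100,0,-24],[125,0,-30],[150,0,-36],[175,0,-42],[200,0,-48],[225,0,-54],[242,0,-58],[252,0,-60],[252,0,-60],[252,15,-60],[252,35,-60],[252,55,-60],[252,68,-60],[252,74,-60],[252,74,-60],[252,74,-60]],"spin":[0,0,0,0,0,0,0,0,0,0,0,0,0,0,0,0,0,0,0,0]}';python3 look.py 8 60
```

```text
clock: 10.87
tool_pos: [637.2, 71.4, 109.1]
tool_rot: [-1.571, -0.0, -0.525]
ft_force: [0.7, 0.5, -0.1]
gripper_width: 0.002
side tall [295.7 202.6] 95.8 58.62
side va [318.9 244.2] 100.2 60.1
side vb [247.  223.8] 99.8 59.58
top va [301.4 168. ] 100.7 60.2
top vb [264.  236.9] 99.9 59.79
```

View pics/both8.png

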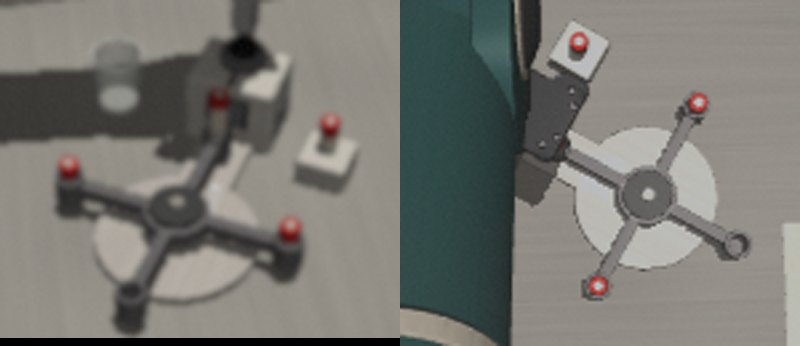

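```bash
python3 -m crank '{"xyz":[[0,4,0],[0,8,0],[0,11,0],[0,13,0],[0,14,0],[0,15,0],[0,16,0],[0,16,0],[0,16,0]],"spin":[0,0,0,0,0,0,0,0,0]}'
python3 -m crank '{"xyz":[[0,1,0],[0,2,0],[0,3,0],[0,3,0],[0,3,0]],"spin":[0,0,0,0,0]}'
```

```text
clock: 11.72
tool_pos: [637.0, 71.2, 92.6]
tool_rot: [-1.571, -0.0, -0.525]
ft_force: [-1.1, -0.4, 3.8]
gripper_width: 0.003
clock: 12.13
tool_pos: [637.3, 71.2, 90.9]
tool_rot: [-1.57, -0.0, -0.525]
ft_force: [-9.7, -0.5, 24.2]
gripper_width: 0.003
```

```bash
for i in 1 2 3 4 5 6 7 8 9; do python3 -m crank '{"xyz":[[0,-1,0],[0,-1,0]],"spin":[0,0]}' | grep -E 'pos|force'; done; python3 look.py 9 60 >/dev/null
```

```text
tool_pos: [637.1, 71.2, 91.1]
ft_force: [-5.1, 0.1, 13.0]
tool_pos: [637.0, 71.2, 91.7]
ft_force: [-0.8, 0.2, 3.6]
tool_pos: [637.0, 71.2, 92.6]
ft_force: [-1.5, 1.7, 3.5]
tool_pos: [637.0, 71.2, 93.5]
ft_force: [-0.3, 1.0, 3.0]
tool_pos: [637.0, 71.2, 94.5]
ft_force: [-0.8, 0.6, 1.9]
tool_pos: [637.0, 71.2, 95.6]
ft_force: [-0.0, 0.8, 1.9]
tool_pos: [637.0, 71.2, 96.6]
ft_force: [-0.0, 1.2, 2.4]
tool_pos: [637.0, 71.1, 97.5]
ft_force: [-1.5, -0.4, 0.6]
tool_pos: [637.0, 71.1, 98.5]
ft_force: [0.3, 0.4, -0.3]
```

```bash
python3 -m crank '{"xyz":[[0,-10,0],[0,-30,0],[0,-60,0],[0,-80,0],[-15,-85,4],[-40,-85,10],[-75,-85,18],[-110,-85,26],[-145,-85,35],[-180,-85,43],[-215,-85,51],[-240,-85,57],[-252,-85,60],[-252,-85,60],[-252,-85,60]],"spin":[0,0,0,0,0,0,0,0,0,0,0,0,0,0,0]}';python3 look.py 10 60
```

```text
clock: 14.98
tool_pos: [448.6, 249.7, 183.7]
tool_rot: [-1.571, -0.0, -0.524]
ft_force: [0.3, -0.9, 0.1]
gripper_width: 0.004
side tall [295.6 201.4] 100.4 59.91
side va [318.9 244.2] 100.2 60.1
side vb [247.  223.8] 99.8 59.58
top tall [247.7 181.9] 100.7 59.95
top va [301.3 168. ] 100.6 60.32
top vb [264.  236.8] 99.7 59.72
```

View pics/both10.png

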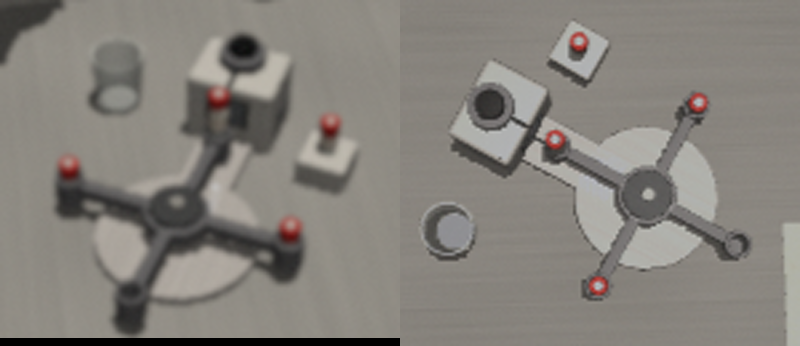

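The carousel has not moved and the button is back up. The tall tube is at (248,182) in the top picture, on the reader's mid line, so I am handing in.

```bash
python3 -c "
from plant import *
print(close_job())"
```

```text
the job is handed in; nothing more can be done
None
```

The tall tube now stands in front of the reader's window. With it in place, I pressed the button fully down once and let it go. I handed the job in with the clock at about 15 s and the gripper well clear of everything.

- **Carousel:** I pushed the empty-cup arm about 38° clockwise with the closed fingertips, in three slow steps. The last images put the tube's arm at about 60.0° (individual readings 59.6–60.3°). My estimates of the window direction ranged from 60.1° to 60.4°, so the tube should be within roughly 0.5–1 mm of centre.
- **Button:** The spring force built up from about 97 mm to 91 mm tool height, which is the full 6 mm travel. It then met a hard stop at 24 N, which is when I backed off. On the way back up the force returned to zero at about 98 mm.
- **After the press:** The last pictures show the carousel unmoved, both vials and the tube upright, and the beaker and spare block in place. I did not re-check the rack, bottle, tip box or carton. The arm only passed high above the bench on that side.
- **Readings that disagreed:**
  - The two cameras put the axle about 2 mm apart.
  - The image fit put the button top at about 93 mm, but contact was at about 97 mm. The finger therefore met the button a little earlier than I expected.
  - Two readings taken in shadow or with the tube partly blocked were off by 1.5–3°, and I ignored them.

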